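Make up the gear tray and hold the curing hood open

ROBOT

A 6-joint arm with a two-finger parallel gripper is mounted at the origin on the work surface. World frame = base frame: x ahead of the robot, y to its left, z up, the work surface at z = 0. Lengths are in m, angles in rad, forces in N, time in s.
With the tool pointing down it reaches from about 0.3 to 0.875 m from the base axis. Payload 4.2 kg.
Tool frame: the origin (TCP) lies at the very end of the fingers, on their centre line; the grasp point (between the pads) lies 19 mm behind it; z points along the fingers, y is the direction in which the jaws open and shut (so a half turn about z gives the same grasp; the last joint's range is limited). The gripper opens to 85 mm and grips with 20 to 120 N. Pads are 22 mm wide; open, the fingers measure 114 mm over their backs; the gripper's body (76 mm by 85 mm) begins 54 mm behind the grasp point. The pads swing forward as they close: fully open they stand 13 mm farther back than shut.
Start: joints at [-1.292, 0.32, 1.565, -0, 1.257, -0.02], TCP at [0.169, -0.55, 0.231] pointing down, gripper open.
Joint ranges: [-3.11, 3.11], [-0.84, 2.01], [0.21, 2.61], [-1.34, 4.49], [0.05, 2.63], [-2.56, 2.56]. Speed limits (rad/s): [2.57, 2.57, 3.14, 3.14, 3.14, 3.14].

INTERFACE

Orientations are given as a rotation vector (axis times angle).
In Python, from workcell import bot gives the robot as it stands.
- The arm moves only by the tool jog_arm, never from a script. Its argument "steps" is a list of rows, each an object of numbers: "gripper": the closure, from 0 (fully open) to 1 (shut); "dx", "dy", "dz": the shift along the tool's x, y, z in m; "turn": the turn about the tool's z in rad. In form: [{"gripper": .., "dx": .., "dy": .., "dz": .., "turn": ..}, ...]. A call has 1 to 8 rows; each row is the pose to reach, as a shift and turn from the pose measured when the call began, along the tool's axes at that moment; what a row does not reach only later rows make up. A row lasts 1/10 s, in which the tool goes at most 50 mm and 8.59 degrees, less where a joint would pass 70% of its speed; a pose out of reach is approached as far as the arm can. A call with a gripper value outside its range is refused whole. The fingers move at their own pace and stop on an object; "squeeze" is the grip in N (left out, the last holds). Time passes only in rows, so rows that repeat a pose let the fingers close. It gives the time, the measured TCP pose, the force and the opening at its end, in the units of the state.
- bot.sense(): the state, without advancing time (a new reading comes with each control period).
- bot.get_image(name): name is "side" or "top" or "wrist"; returns a dict with "color" (480x640x3 uint8, red, green, blue), "depth" (480x640 float32, m along the optical axis (not along the pixel's ray), 0 where there is no reading), "fx", "fy", "cx", "cy" (pixels), "k1" (the pictures are not rectified: a ray, as slopes to the right and down, at radius r is drawn at 1 + k1 r^2 times it, then the intrinsics apply), "R" (3x3) and "t" (3): a world point X has camera coordinates R X + t. Camera axes: x right, y down, z forward; pixel columns grow to the right and rows downward; lengths in m; the calibration is good to about 2 mm. A picture is of the moment at which its call begins.
- bot.hand_in(): hands the job in, once; it reports no verdict.
Trained networks look in a picture, given as the dict that the camera call returned (one of the last four; its "shot" number tells which), for a name from the list of things; names that differ only in an ending like _2 or _b are one class to them, and where a whole thing is asked for, a point or a joint stands for the part that bears it (a point fixed in the world has none). Each returns a list of dicts, best first, with "confidence" (0 to 1); they miss things now and then, are a little off and sometimes report something else, mostly with a low value. They report only what shows in the picture. A call takes as long as a camera call. They do not tell look-alikes from the thing itself.
- bot.masks_of(target, picture): "pixels" (480x640 bool, what is visible of it) and "location" ([row, column] in pixels, amid what is visible of it).
The state is a dict: "t": time; "joint_pos": joint angles; "joint_velocities": joint speeds; "effort": joint torques, N m; "tcp_pos": TCP position; "eef_rot": TCP orientation; "force": force on the tool from outside, world axes, zero at the start; "moment": the same for the moment, N m; "finger_gap": opening from 0.0 (shut) to 1.0 (fully open).
Only numpy, scipy, OpenCV 4.12 (cv2) and the standard library are available. Lean on these libraries where they do the work, as an engineer would, in place of code of your own. Each camera call takes 0.05 s, during which the arm holds its last target. There are 200 camera calls.

TASK

The tray for the curing box should hold three orange gears: one is in it already, so add orange gears from the bench until exactly three lie flat in it, and leave the odd orange one on the bench. Then raise the hood of the curing box to 50 degrees open and keep it there for me to put the tray in: the hood falls shut if let go, so finish while still holding it. Leave the tray standing where it is on the bench, and the blue gears, the motor and everything else too.

Things in the scene. Friction and masses are not known exactly. Their poses are not given: they have to be found in the camera images.
- tray_floor (a point): Loose open aluminium tray, 90 mm (its x) by 190 mm (its y) outside, walls 4 mm thick and 16 mm high from the bench, inside 82 by 182 mm. This point is the centre of the inner floor, 4 mm above the bench; z up. Three gears fit in a row along its y, 56 to 58 mm apart.
- orange1_mid (a point): Orange printed gear: toothed disc 45 mm across and 14 mm thick, with a round hub 24 mm across standing on it; 40 mm tall in all, 30 g. This point is its centre, half-way up (20 mm above its underside); z is its axis, pointing to the hub's end. The bare hub is 26 mm high, from 14 to 40 mm above the underside: grip it there. At the start it stands in the tray, near the tray's -y end (about 58 mm from the middle).
- orange2_mid (a point): Orange printed gear: toothed disc 45 mm across and 14 mm thick, with a round hub 24 mm across standing on it; 40 mm tall in all, 30 g. This point is its centre, half-way up (20 mm above its underside); z is its axis, pointing to the hub's end. The bare hub is 26 mm high, from 14 to 40 mm above the underside: grip it there. At the start it stands hub up on the bench.
- orange3_mid (a point): Orange printed gear: toothed disc 45 mm across and 14 mm thick, with a round hub 24 mm across standing on it; 40 mm tall in all, 30 g. This point is its centre, half-way up (20 mm above its underside); z is its axis, pointing to the hub's end. The bare hub is 26 mm high, from 14 to 40 mm above the underside: grip it there. At the start it stands hub up on the bench.
- orange4_mid (a point): Orange printed gear: toothed disc 45 mm across and 14 mm thick, with a round hub 24 mm across standing on it; 40 mm tall in all, 30 g. This point is its centre, half-way up (20 mm above its underside); z is its axis, pointing to the hub's end. The bare hub is 26 mm high, from 14 to 40 mm above the underside: grip it there. At the start it stands hub up on the bench.
- blue1_mid (a point): Blue printed gear: toothed disc 45 mm across and 14 mm thick, with a round hub 24 mm across standing on it; 40 mm tall in all, 30 g. This point is its centre, half-way up (20 mm above its underside); z is its axis, pointing to the hub's end. The bare hub is 26 mm high, from 14 to 40 mm above the underside: grip it there. Not wanted; leave it.
- blue2_mid (a point): Blue printed gear: toothed disc 45 mm across and 14 mm thick, with a round hub 24 mm across standing on it; 40 mm tall in all, 30 g. This point is its centre, half-way up (20 mm above its underside); z is its axis, pointing to the hub's end. The bare hub is 26 mm high, from 14 to 40 mm above the underside: grip it there. Not wanted; leave it.
- hood_handle (a point): Middle of the hood's black round grip bar, 12 mm thick, along this point's y; 42 mm clear to the hood's front wall, 108 mm clear between its end arms. Hood shut: 75 mm above the bench, on the robot's side of the box; pinch it from above, a finger either side. The point turns with the hood; the hinge line lies 218 mm from it along its x and 25 mm lower along its z.
- hood_hinge (a point): Middle of the hinge line, along this point's y, at the box's rear upper edge (the edge away from the robot), 50 mm above the bench. The point turns with the hood.
- hood (a joint): Opening angle, rad: 0 shut, grows as the handle side goes up and away from the robot, stop at 1.4; 50 degrees is 0.873. White hood, amber window, 170 deep, 240 wide, 35 mm high, about 0.35 kg, on a fixed grey box of that outline 50 mm high. Weight and a weak spring shut it: 1.5 to 3 N upward at the handle carries it. The bar can turn between gripping pads.
- motor: Small square stepper motor, 42 by 42 by 36 mm, black with an aluminium end, short shaft up to 48 mm; origin at the centre of its underside. Leave it.
- tape_yellow: Roll of pale yellow tape lying flat, 110 mm across, 50 mm high; origin at the centre of its underside. Leave it.
- glue: White glue bottle with red cap, 40 mm across, 110 mm high; origin at the centre of its underside. Leave it.
- screwdriver: Screwdriver with a red handle, lying on the bench; origin at the underside of its middle. Leave it.
There are look-alikes about, which are no part of the job. What is shaped like the part that bears orange1_mid but green is not meant. What is shaped like the part that bears orange4_mid but yellow is not meant.

How it is judged:
By the outcome, as a careful person would: the job done as asked, in the order asked, and still so for the second after the job is handed in, while the arm keeps its last pose, push and grip.
It also fails if it takes over 61 s, if anything falls off the work surface, if the arm or the gripper's body presses on something with over 40 N, if the wrist force passes 120 N, or if a joint passes its speed limit or range.

## Working session

There is one attempt and no reset: what is moved stays moved. The work goes in short steps, Python scripts to look and compute and a tool call to move; the robot and the scene stay as the last step left them, time stands still between calls to the robot, and variables do not carry over. Pictures are saved under pics/ and viewed, about 8 in all and at most 12, crops included, and the job is handed in when it is done.

Besides the shell and the picture viewer there is one more tool, called after "Emit:" by a JSON object that holds its "op" and its "data". jog_arm: Moves the arm, as the interface text tells. Its arguments: {"type":"object","properties":{"steps":{"type":"array","items":{"type":"object","properties":{"gripper":{"type":"number"},"dx":{"type":"number"},"dy":{"type":"number"},"dz":{"type":"number"},"turn":{"type":"number"}}}},"squeeze":{"type":"number"}},"required":["steps"]}

```bash
mkdir -p pics; cat > h.py <<'E'
import numpy as np, cv2
from workcell import bot
def save(p,n): cv2.imwrite(f'pics/{n}.png',cv2.cvtColor(p['color'],cv2.COLOR_RGB2BGR))
def px2w(p,uv,z=None):
    """pixels (u,v) Nx2 -> world; by depth, or on plane z"""
    uv=np.asarray(uv,float).reshape(-1,2)
    d=np.c_[(uv[:,0]-p['cx'])/p['fx'],(uv[:,1]-p['cy'])/p['fy']]
    s=d.copy()
    for _ in range(10): s=d/(1+p['k1']*(s**2).sum(1,keepdims=True))
    r=np.c_[s,np.ones(len(s))]; R=np.array(p['R']); t=np.array(p['t'])
    if z is None:
        Z=p['depth'][uv[:,1].round().astype(int),uv[:,0].round().astype(int)]
        return (r*Z[:,None]-t)@R
    c=-R.T@t; w=r@R
    return c+w*((z-c[2])/w[:,2])[:,None]
def cloud(p,m):
    m=m&(p['depth']>0); v,u=np.nonzero(m); return px2w(p,np.c_[u,v])
E
python3 - <<'E'
from h import *
print(bot.sense())
for c in ('top','side'):
    p=bot.get_image(c); save(p,c+'0'); print(c,p['fx'],p['k1'],-np.array(p['R']).T@p['t'])
    for n in ('orange1_mid','tray_floor','hood_handle','hood'):
        if c=='side' and n!='hood_handle': continue
        for o in bot.masks_of(n,p):
            P=cloud(p,o['pixels']); col=p['color'][o['pixels']].mean(0).round()
            print(n,round(o['confidence'],2),np.round(o['location']),col,P.shape[0],np.median(P,0).round(3),P.min(0).round(3),P.max(0).round(3))
E
```

```text
{'t': 0.0, 'joint_pos': array([-1.29201233e+00,  3.20275817e-01,  1.56569752e+00,  7.68800763e-06,
        1.25739128e+00, -1.99752215e-02]), 'joint_velocities': array([ 0.00073415,  0.0007174 , -0.00043044,  0.00078479, -0.00099963,
        0.00018852]), 'effort': array([-1.64724544e-03, -4.15531683e+01, -2.34166270e+01, -3.70307100e-05,
        8.33540107e-03,  4.34491355e-06]), 'tcp_pos': array([ 0.16912525, -0.54905662,  0.23048432]), 'eef_rot': array([-3.10486863e+00, -4.67281174e-01,  3.47596741e-04]), 'force': array([-0.52240649,  0.05296071, -0.92910223]), 'moment': array([-0.00859109, -0.01825742,  0.04308371]), 'finger_gap': 0.9996545360551791}
top 619.4504612709451 -0.024993331573889166 [0.36965483 0.02595702 1.89121057]
orange1_mid 0.66 [256. 435.] [160.  89.  38.] 175 [ 0.539 -0.345  0.02 ] [ 0.518 -0.374 -0.003] [ 0.563 -0.327  0.053]
orange1_mid 0.53 [262. 464.] [ 40. 104.  54.] 157 [ 0.529 -0.44   0.018] [ 0.51  -0.463 -0.012] [ 0.553 -0.424  0.048]
orange1_mid 0.45 [212. 431.] [ 47. 103.  60.] 196 [ 0.683 -0.342  0.014] [ 0.662 -0.372 -0.01 ] [ 0.711 -0.323  0.047]
tray_floor 0.57 [262. 412.] [137. 133. 144.] 1701 [ 0.529 -0.283  0.005] [ 0.472 -0.39  -0.012] [ 0.59  -0.19   0.029]
hood_handle 0.92 [247. 218.] [135. 118. 102.] 5159 [0.564 0.288 0.086] [ 0.427  0.16  -0.009] [0.683 0.43  0.102]
hood 0.87 [246. 220.] [135. 118. 102.] 5068 [0.564 0.288 0.086] [ 0.427  0.162 -0.006] [0.683 0.422 0.102]
side 600.4619523037688 -0.024762442456597616 [ 0.47539649 -1.22931096  1.15767393]
hood_handle 0.63 [196. 308.] [169. 147. 117.] 3253 [0.566 0.259 0.086] [ 0.429  0.154 -0.   ] [0.673 0.43  0.097]
```

View pics/top0.png

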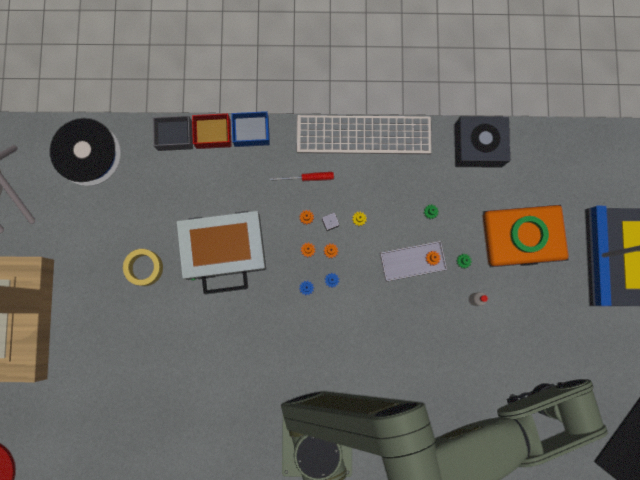

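View pics/side0.png

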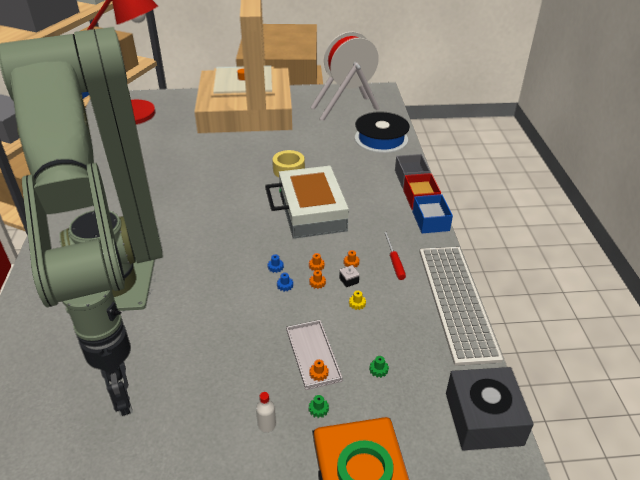

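The pictures show these gear pixels (u,v) in the top view:
- **Orange on the bench:** (307,217), (308,250), (331,251).
- **Orange in the tray:** (432,258).
- **Look-alikes, not wanted:** yellow (360,218), green (431,212) and (464,261), blue (307,287) and (332,280). The motor is at (331,221).

The hood handle bar is near (225,290).

```bash
python3 - <<'E'
from h import *
p=bot.get_image('top'); hsv=cv2.cvtColor(p['color'],cv2.COLOR_RGB2HSV)
im=cv2.resize(p['color'][190:310,280:460],None,fx=4,fy=4,interpolation=cv2.INTER_CUBIC); cv2.imwrite('pics/crop.png',im[:,:,::-1])
W=px2w(p,np.stack(np.meshgrid(np.arange(640),np.arange(480)),-1).reshape(-1,2)).reshape(480,640,3)
for n,(u,v) in dict(oA=(307,217),oB=(308,250),oC=(331,251),oT=(432,258),b1=(307,287),b2=(332,280),y=(360,218),motor=(331,221)).items():
    s=np.s_[v-10:v+11,u-10:u+11]
    m=(hsv[s][...,1]>110) if n!='motor' else np.abs(W[s][...,2]-.04)<.012
    n_,l,st,c=cv2.connectedComponentsWithStats(m.astype(np.uint8)); k=1+st[1:,4].argmax(); m=l==k
    w=W[s][m]; q=w[w[:,2]>.03]
    print(n,m.sum(),c[k]+[u-10,v-10],'z.02:',px2w(p,c[k]+[u-10,v-10],.02)[0].round(4),'hub',len(q),q.mean(0).round(4))
# tray
o=bot.masks_of('tray_floor',p)[0]; m=o['pixels'].astype(np.uint8)
m=cv2.morphologyEx(m,cv2.MORPH_CLOSE,np.ones((9,9)))
c,sz,a=cv2.minAreaRect(np.argwhere(m)[:,::-1].astype(np.float32)); bp=cv2.boxPoints((c,sz,a))
B=px2w(p,bp,.016); print('tray',B.round(3).tolist(),B.mean(0).round(4),[np.linalg.norm(B[i]-B[i-1]).round(3) for i in range(4)])
# handle
s=np.s_[265:300,195:255]; w=W[s]; dark=(p['color'][s].max(-1)<45)&(w[...,2]>.05)
vv,uu=np.nonzero(dark); Q=px2w(p,np.c_[uu+195,vv+265],.08); print('handle dark',Q.shape,Q.min(0),Q.max(0))
r=cv2.minAreaRect(Q[:,:2].astype(np.float32)); print(r, cv2.boxPoints(r).round(3).tolist())
E
```

```text
oA 157 [306.27388535 216.8343949 ] z.02: [0.6635 0.0376 0.02  ] hub 50 [0.6585 0.037  0.077 ]
oB 158 [307.58227848 249.28481013] z.02: [0.5638 0.0329 0.02  ] hub 48 [0.5638 0.0325 0.0393]
oC 162 [330.45679012 250.42592593] z.02: [ 0.5608 -0.0366  0.02  ] hub 51 [ 0.5574 -0.0357  0.0754]
oT 157 [432.67515924 257.64968153] z.02: [ 0.5409 -0.3473  0.02  ] hub 55 [ 0.5374 -0.3411  0.0767]
b1 150 [306.12666667 287.42666667] z.02: [0.4482 0.0364 0.02  ] hub 50 [0.4459 0.0354 0.076 ]
b2 154 [331.52597403 279.77272727] z.02: [ 0.4718 -0.0401  0.02  ] hub 49 [ 0.4695 -0.0395  0.0769]
y 162 [359.04938272 218.30246914] z.02: [ 0.6601 -0.1238  0.02  ] hub 47 [ 0.6543 -0.1218  0.0793]
motor 181 [330.33149171 220.85082873] z.02: [ 0.6516 -0.036   0.02  ] hub 173 [ 0.6492 -0.0354  0.037 ]
tray [[0.557, -0.187, 0.016], [0.594, -0.374, 0.016], [0.505, -0.389, 0.016], [0.469, -0.203, 0.016]] [ 0.5312 -0.2885  0.016 ] [np.float64(0.089), np.float64(0.191), np.float64(0.09), np.float64(0.19)]
handle dark (199, 3) [0.43028722 0.20859152 0.08      ] [0.48949929 0.34055327 0.08      ]
((0.458543598651886, 0.27369195222854614), (0.04773132503032684, 0.12983347475528717), 7.385384559631348) [[0.4269999861717224, 0.33500000834465027], [0.4429999887943268, 0.20600000023841858], [0.4909999966621399, 0.21199999749660492], [0.4740000069141388, 0.3409999907016754]]
```

View pics/crop.png

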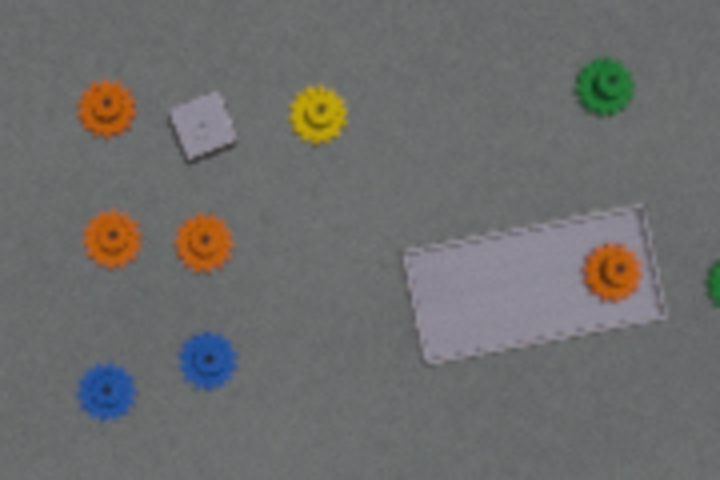

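Choosing oB (308,250) and oC (331,251) for the tray. oA at (307,217) stays on the bench. The crop confirms they are orange, clear of the yellow and blue gears. First I'll go above oC.

Emit:
{"op": "jog_arm", "data": {"steps": [{"gripper":0.3,"dx":0.525,"dy":-0.375,"dz":0.03,"turn":-1.272},{"gripper":0.3,"dx":0.525,"dy":-0.375,"dz":0.03,"turn":-1.272},{"gripper":0.3,"dx":0.525,"dy":-0.375,"dz":0.03,"turn":-1.272},{"gripper":0.3,"dx":0.525,"dy":-0.375,"dz":0.03,"turn":-1.272},{"gripper":0.3,"dx":0.525,"dy":-0.375,"dz":0.03,"turn":-1.272},{"gripper":0.3,"dx":0.525,"dy":-0.375,"dz":0.03,"turn":-1.272},{"gripper":0.3,"dx":0.525,"dy":-0.375,"dz":0.03,"turn":-1.272},{"gripper":0.3,"dx":0.525,"dy":-0.375,"dz":0.03,"turn":-1.272}]}}

```text
t: 1.25
tcp_pos: [0.4126, -0.2301, 0.213]
eef_rot: [2.293, 2.146, 0.0]
force: [1.6, -0.5, -0.6]
finger_gap: 0.702
```

```bash
cat >> h.py <<'E'
from scipy.spatial.transform import Rotation as Ro
def go(x,y,z,yaw=np.pi/2):
    s=bot.sense(); R=Ro.from_rotvec(s['eef_rot']).as_matrix()
    d=R.T@(np.array([x,y,z])-s['tcp_pos']); cur=np.arctan2(R[1,0],R[0,0])
    print('t',round(s['t'],2),'tcp',s['tcp_pos'].round(4),'tilt',R[2,2].round(4),'gap',round(s['finger_gap'],3),'F',s['force'].round(1),'j',s['joint_pos'].round(2))
    print('MOVE',d.round(4),'turn',round((cur-yaw+np.pi)%(2*np.pi)-np.pi,3))
E
python3 -c "
from h import *
go(.561,-.0365,.2)"
```

```text
t 1.25 tcp [ 0.4126 -0.2301  0.213 ] tilt -1.0 gap 0.702 F [ 1.6 -0.5 -0.6] j [-0.53  0.17  1.82  0.    1.15 -0.47]
MOVE [0.203  0.1353 0.013 ] turn -0.066
```

Emit:
{"op": "jog_arm", "data": {"steps": [{"gripper":0.3,"dx":0.203,"dy":0.135,"dz":0.03,"turn":-0.066},{"gripper":0.3,"dx":0.203,"dy":0.135,"dz":0.03,"turn":-0.066},{"gripper":0.3,"dx":0.203,"dy":0.135,"dz":0.03,"turn":-0.066},{"gripper":0.3,"dx":0.203,"dy":0.135,"dz":0.03,"turn":-0.066},{"gripper":0.3,"dx":0.203,"dy":0.135,"dz":0.03,"turn":-0.066},{"gripper":0.3,"dx":0.203,"dy":0.135,"dz":0.03,"turn":-0.066},{"gripper":0.3,"dx":0.203,"dy":0.135,"dz":0.03,"turn":-0.066}]}}

```text
t: 1.95
tcp_pos: [0.5607, -0.0357, 0.1825]
eef_rot: [2.219, 2.224, -0.001]
force: [-0.7, 0.5, -0.3]
finger_gap: 0.7
```

```bash
cat >> h.py <<'E'
def hubs(p,hue=(8,20)):
    hsv=cv2.cvtColor(p['color'],cv2.COLOR_RGB2HSV)
    m=((hsv[...,0]>=hue[0])&(hsv[...,0]<=hue[1])&(hsv[...,1]>130)&(hsv[...,2]>50)).astype(np.uint8)
    n,l,st,c=cv2.connectedComponentsWithStats(m)
    for k in range(1,n):
        if st[k,4]<400: continue
        w=cloud(p,l==k); zt=np.percentile(w[:,2],97); q=w[w[:,2]>zt-.006]
        (a,b),r=cv2.minEnclosingCircle(q[:,:2].astype(np.float32))
        print('blob',c[k].round(),st[k,4],'top z',zt.round(4),'hub mean',q.mean(0).round(4),'circ',round(a,4),round(b,4),round(r,4))
E
python3 - <<'E'
from h import *
p=bot.get_image('wrist'); save(p,'w1'); hubs(p); print(-np.array(p['R']).T@p['t']); go(.561,-.0365,.019)
E
```

```text
blob [450. 131.] 2315 top z 0.0416 hub mean [0.6637 0.0371 0.0405] circ 0.6645 0.0371 0.012
blob [326. 137.] 2110 top z 0.0417 hub mean [0.5648 0.0319 0.0407] circ 0.5648 0.0317 0.0118
blob [323. 220.] 1893 top z 0.0416 hub mean [ 0.5623 -0.0373  0.0406] circ 0.5623 -0.038 0.0119
[0.55953974 0.03860944 0.32583435]
t 2.0 tcp [ 0.5603 -0.0367  0.1828] tilt -1.0 gap 0.701 F [-0.2 -0.2 -0.4] j [-0.09  0.33  1.67 -0.    1.14 -0.09]
MOVE [0.0003 0.0008 0.1638] turn 0.001
```

View pics/w1.png

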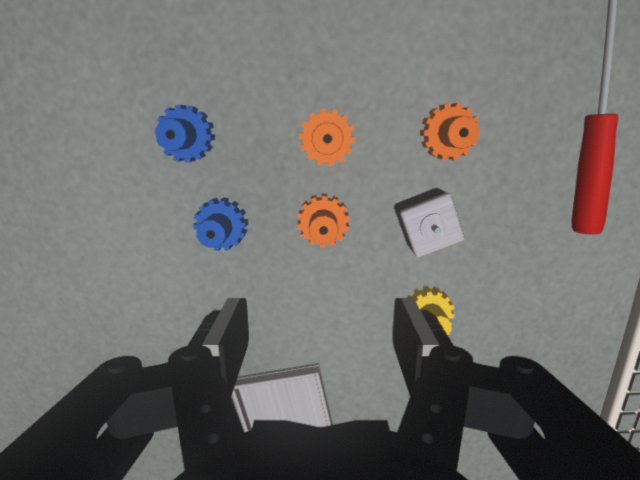

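The wrist view shows oC at (323,220) under the gripper, oB at (326,137) and oA at (450,131). The motor is at (435,225). All of this agrees with the top view. Next: descend on oC and grip.

Emit:
{"op": "jog_arm", "data": {"squeeze": 30, "steps": [{"gripper":0.3,"dx":-0.001,"dy":0.002,"dz":0.05},{"gripper":0.3,"dx":-0.001,"dy":0.002,"dz":0.1},{"gripper":0.3,"dx":-0.001,"dy":0.002,"dz":0.14},{"gripper":0.3,"dx":-0.001,"dy":0.002,"dz":0.163},{"gripper":0.9,"dx":-0.001,"dy":0.002,"dz":0.163},{"gripper":0.9,"dx":-0.001,"dy":0.002,"dz":0.163},{"gripper":0.9,"dx":-0.001,"dy":0.002,"dz":0.163},{"gripper":0.9,"dx":-0.001,"dy":0.002,"dz":0.163}]}}

```text
invalid input at $.steps[0]: expected keys gripper, dx, dy, dz, turn
```

Emit:
{"op": "jog_arm", "data": {"steps": [{"gripper":0.9,"dx":0,"dy":0,"dz":0},{"gripper":0.9,"dx":0,"dy":0,"dz":-0.03},{"gripper":0.9,"dx":0,"dy":0,"dz":-0.08},{"gripper":0.9,"dx":0,"dy":0,"dz":-0.1}]}}

```text
invalid input at $.steps[0]: expected keys gripper, dx, dy, dz, turn
```

```bash
python3 - <<'E'
from h import *
go(.531,-.2885,.12)
E
```

```text
t 2.0 tcp [ 0.5603 -0.0367  0.1828] tilt -1.0 gap 0.701 F [-0.2 -0.2 -0.4] j [-0.09  0.33  1.67 -0.    1.14 -0.09]
MOVE [-0.2518 -0.0294  0.0631] turn 0.001
```

Emit:
{"op": "jog_arm", "data": {"squeeze": 30, "steps": [{"gripper":0.3,"dx":-0.001,"dy":0.002,"dz":0.05,"turn":0},{"gripper":0.3,"dx":-0.001,"dy":0.002,"dz":0.1,"turn":0},{"gripper":0.3,"dx":-0.001,"dy":0.002,"dz":0.14,"turn":0},{"gripper":0.3,"dx":-0.001,"dy":0.002,"dz":0.163,"turn":0},{"gripper":0.9,"dx":-0.001,"dy":0.002,"dz":0.163,"turn":0},{"gripper":0.9,"dx":-0.001,"dy":0.002,"dz":0.163,"turn":0},{"gripper":0.9,"dx":-0.001,"dy":0.002,"dz":0.163,"turn":0},{"gripper":0.9,"dx":-0.001,"dy":0.002,"dz":0.163,"turn":0}]}}

```text
t: 2.8
tcp_pos: [0.5634, -0.0382, 0.0217]
eef_rot: [2.219, 2.219, 0.002]
force: [-0.4, 0.0, -0.3]
finger_gap: 0.265
```

Emit:
{"op": "jog_arm", "data": {"steps": [{"gripper":0.9,"dx":0,"dy":0,"dz":0,"turn":0},{"gripper":0.9,"dx":0,"dy":0,"dz":-0.03,"turn":0},{"gripper":0.9,"dx":0,"dy":0,"dz":-0.08,"turn":0},{"gripper":0.9,"dx":0,"dy":0,"dz":-0.1,"turn":0}]}}

```text
t: 3.2
tcp_pos: [0.5654, -0.0382, 0.1266]
eef_rot: [2.214, 2.215, 0.011]
force: [1.6, -0.5, -0.3]
finger_gap: 0.269
```

```bash
python3 - <<'E'
from h import *
go(.531,-.2885,.12)
E
```

```text
t 3.2 tcp [ 0.5654 -0.0382  0.1266] tilt -0.9999 gap 0.269 F [ 1.6 -0.5 -0.3] j [-0.09  0.39  1.75 -0.    1.   -0.09]
MOVE [-0.2502 -0.0345  0.0067] turn 0.0
```

Emit:
{"op": "jog_arm", "data": {"steps": [{"gripper":0.9,"dx":-0.25,"dy":-0.034,"dz":0.0,"turn":0},{"gripper":0.9,"dx":-0.25,"dy":-0.034,"dz":0.0,"turn":0},{"gripper":0.9,"dx":-0.25,"dy":-0.034,"dz":0.0,"turn":0},{"gripper":0.9,"dx":-0.25,"dy":-0.034,"dz":0.0,"turn":0},{"gripper":0.9,"dx":-0.25,"dy":-0.034,"dz":0.0,"turn":0},{"gripper":0.9,"dx":-0.25,"dy":-0.034,"dz":0.0,"turn":0},{"gripper":0.9,"dx":-0.25,"dy":-0.034,"dz":0.0,"turn":0}]}}

```text
t: 3.9
tcp_pos: [0.5312, -0.2892, 0.1272]
eef_rot: [2.217, 2.212, 0.011]
force: [-0.5, -0.1, -0.8]
finger_gap: 0.264
```

```bash
python3 - <<'E'
from h import *
go(.531,-.2885,.0265)
p=bot.get_image('wrist'); save(p,'w2'); hubs(p)
for o in bot.masks_of('tray_floor',p)[:2]:
    m=cv2.morphologyEx(o['pixels'].astype(np.uint8),cv2.MORPH_CLOSE,np.ones((9,9)))
    w=cloud(p,m>0); w=w[(w[:,2]>-.003)&(w[:,2]<.022)]
    r=cv2.minAreaRect(w[:,:2].astype(np.float32)); print(o['confidence'],r,cv2.boxPoints(r).round(4).tolist())
E
```

```text
t 3.9 tcp [ 0.5312 -0.2892  0.1272] tilt -0.9999 gap 0.264 F [-0.5 -0.1 -0.8] j [-0.52  0.44  1.65  0.01  1.04 -0.52]
MOVE [ 0.0009 -0.0014  0.1006] turn -0.002
blob [320. 303.] 6176 top z 0.1471 hub mean [ 0.53   -0.2867  0.1459] circ 0.5295 -0.2882 0.0125
0.59 ((0.5328097343444824, -0.29302144050598145), (0.09601270407438278, 0.2000160962343216), 11.427431106567383) [[0.4659000039100647, -0.2045000046491623], [0.5055999755859375, -0.40059998631477356], [0.5996999740600586, -0.3815000057220459], [0.5601000189781189, -0.18549999594688416]]
```

View pics/w2.png

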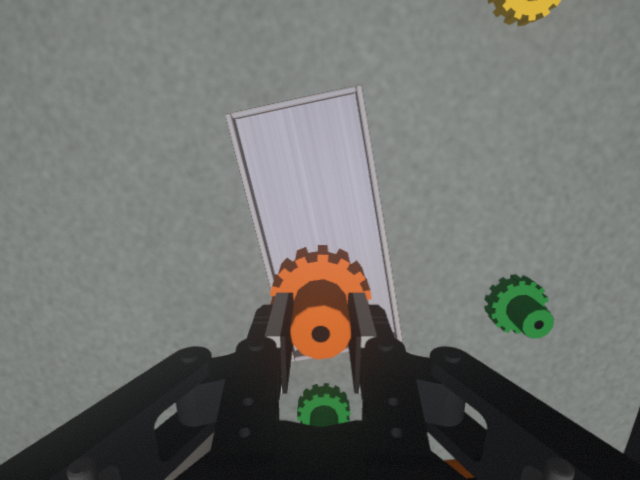

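The wrist view shows the held orange gear over the tray. The tray's +y corners are at (228,117) and (359,88), which agrees with the top view. Lowering into the middle slot.

Emit:
{"op": "jog_arm", "data": {"steps": [{"gripper":0.9,"dx":0.001,"dy":-0.001,"dz":0.04,"turn":0},{"gripper":0.9,"dx":0.001,"dy":-0.001,"dz":0.08,"turn":0},{"gripper":0.9,"dx":0.001,"dy":-0.001,"dz":0.095,"turn":0},{"gripper":0.9,"dx":0.001,"dy":-0.001,"dz":0.1,"turn":0},{"gripper":0.9,"dx":0.001,"dy":-0.001,"dz":0.101,"turn":0},{"gripper":0.9,"dx":0.001,"dy":-0.001,"dz":0.101,"turn":0}]}}

```text
t: 4.6
tcp_pos: [0.5326, -0.2855, 0.0268]
eef_rot: [2.211, 2.217, 0.012]
force: [0.3, -0.6, 0.3]
finger_gap: 0.273
```

Emit:
{"op": "jog_arm", "data": {"steps": [{"gripper":0.6,"dx":0,"dy":0,"dz":0,"turn":0},{"gripper":0.5,"dx":0,"dy":0,"dz":0,"turn":0},{"gripper":0.5,"dx":0,"dy":0,"dz":0,"turn":0},{"gripper":0.5,"dx":0,"dy":0,"dz":-0.02,"turn":0},{"gripper":0.5,"dx":0,"dy":0,"dz":-0.06,"turn":0},{"gripper":0.3,"dx":0,"dy":0,"dz":-0.1,"turn":0},{"gripper":0.3,"dx":0,"dy":0,"dz":-0.12,"turn":0}]}}

```text
t: 5.3
tcp_pos: [0.5324, -0.2861, 0.1508]
eef_rot: [2.207, 2.212, 0.015]
force: [0.8, -0.7, 0.7]
finger_gap: 0.698
```

```bash
python3 - <<'E'
from h import *
go(.5648,.0318,.14)
E
```

```text
t 5.3 tcp [ 0.5324 -0.2861  0.1508] tilt -0.9998 gap 0.698 F [ 0.8 -0.7  0.7] j [-0.51  0.42  1.63  0.01  1.08 -0.52]
MOVE [0.3179 0.033  0.0097] turn 0.003
```

Emit:
{"op": "jog_arm", "data": {"steps": [{"gripper":0.3,"dx":0.318,"dy":0.033,"dz":0.0,"turn":0},{"gripper":0.3,"dx":0.318,"dy":0.033,"dz":0.0,"turn":0},{"gripper":0.3,"dx":0.318,"dy":0.033,"dz":0.0,"turn":0},{"gripper":0.3,"dx":0.318,"dy":0.033,"dz":0.0,"turn":0},{"gripper":0.3,"dx":0.318,"dy":0.033,"dz":0.0,"turn":0},{"gripper":0.3,"dx":0.318,"dy":0.033,"dz":0.0,"turn":0},{"gripper":0.3,"dx":0.318,"dy":0.033,"dz":0.0,"turn":0},{"gripper":0.3,"dx":0.318,"dy":0.033,"dz":0.0,"turn":0}]}}

```text
t: 6.1
tcp_pos: [0.5648, 0.0346, 0.1499]
eef_rot: [2.202, 2.217, 0.016]
force: [0.5, -0.8, 0.4]
finger_gap: 0.699
```

```bash
python3 - <<'E'
from h import *
p=bot.get_image('top'); save(p,'t2')
hsv=cv2.cvtColor(p['color'],cv2.COLOR_RGB2HSV)
m=((hsv[...,0]>=8)&(hsv[...,0]<=20)&(hsv[...,1]>110)&(hsv[...,2]>50)).astype(np.uint8)
n,l,st,c=cv2.connectedComponentsWithStats(m)
for k in range(1,n):
    if 60<st[k,4]<300: print(c[k].round(1),st[k,4],px2w(p,c[k],.024)[0].round(4))
p=bot.get_image('wrist'); hubs(p)
go(.5648,.0318,.019)
E
```

```text
[432.7 257.6] 156 [ 0.5407 -0.3466  0.024 ]
[411.5 260.8] 152 [ 0.5307 -0.282   0.024 ]
[ 32.6 298.7] 234 [0.4079 0.8589 0.024 ]
blob [447. 222.] 2556 top z 0.0416 hub mean [0.6639 0.0381 0.0404] circ 0.6646 0.0374 0.0119
blob [318. 228.] 2345 top z 0.0417 hub mean [0.5648 0.0327 0.0406] circ 0.5648 0.0321 0.012
t 6.2 tcp [0.5645 0.0318 0.1498] tilt -0.9998 gap 0.702 F [ 0.8  0.7 -0.2] j [ 0.04  0.36  1.72 -0.01  1.04  0.04]
MOVE [ 0.0008 -0.0021  0.1307] turn 0.003
```

Emit:
{"op": "jog_arm", "data": {"steps": [{"gripper":0.3,"dx":0.001,"dy":-0.002,"dz":0.05,"turn":0.003},{"gripper":0.3,"dx":0.001,"dy":-0.002,"dz":0.1,"turn":0.003},{"gripper":0.3,"dx":0.001,"dy":-0.002,"dz":0.125,"turn":0.003},{"gripper":0.3,"dx":0.001,"dy":-0.002,"dz":0.13,"turn":0.003},{"gripper":0.9,"dx":0.001,"dy":-0.002,"dz":0.13,"turn":0.003},{"gripper":0.9,"dx":0.001,"dy":-0.002,"dz":0.13,"turn":0.003},{"gripper":0.9,"dx":0.001,"dy":-0.002,"dz":0.13,"turn":0.003},{"gripper":0.9,"dx":0.001,"dy":-0.002,"dz":0.13,"turn":0.003}]}}

```text
t: 7.0
tcp_pos: [0.5665, 0.0317, 0.0218]
eef_rot: [2.206, 2.208, 0.018]
force: [0.2, -2.8, 6.3]
finger_gap: 0.267
```

Emit:
{"op": "jog_arm", "data": {"steps": [{"gripper":0.9,"dx":0,"dy":0,"dz":0,"turn":0},{"gripper":0.9,"dx":0,"dy":0,"dz":-0.03,"turn":0},{"gripper":0.9,"dx":0,"dy":0,"dz":-0.08,"turn":0},{"gripper":0.9,"dx":0,"dy":0,"dz":-0.1,"turn":0}]}}

```text
t: 7.4
tcp_pos: [0.5661, 0.0326, 0.126]
eef_rot: [2.203, 2.205, 0.026]
force: [0.8, -0.3, -0.5]
finger_gap: 0.266
```

```bash
python3 - <<'E'
from h import *
go(.5193,-.2292,.12)
E
```

```text
t 7.4 tcp [0.5661 0.0326 0.126 ] tilt -0.9996 gap 0.266 F [ 0.8 -0.3 -0.5] j [ 0.04  0.38  1.76 -0.01  0.97  0.04]
MOVE [-0.2618 -0.0472  0.0061] turn 0.001
```

Emit:
{"op": "jog_arm", "data": {"steps": [{"gripper":0.9,"dx":-0.262,"dy":-0.047,"dz":0.0,"turn":0},{"gripper":0.9,"dx":-0.262,"dy":-0.047,"dz":0.0,"turn":0},{"gripper":0.9,"dx":-0.262,"dy":-0.047,"dz":0.0,"turn":0},{"gripper":0.9,"dx":-0.262,"dy":-0.047,"dz":0.0,"turn":0},{"gripper":0.9,"dx":-0.262,"dy":-0.047,"dz":0.0,"turn":0},{"gripper":0.9,"dx":-0.262,"dy":-0.047,"dz":0.0,"turn":0},{"gripper":0.9,"dx":-0.262,"dy":-0.047,"dz":0.0,"turn":0},{"gripper":0.9,"dx":-0.262,"dy":-0.047,"dz":0.0,"turn":0}]}}

```text
t: 8.2
tcp_pos: [0.5192, -0.2286, 0.126]
eef_rot: [2.204, 2.205, 0.027]
force: [0.3, 1.0, 0.1]
finger_gap: 0.27
```

```bash
python3 - <<'E'
from h import *
p=bot.get_image('wrist'); hubs(p)
go(.5193,-.2292,.0265)
E
```

```text
blob [324. 322.] 8129 top z 0.1458 hub mean [ 0.518  -0.2268  0.145 ] circ 0.5213 -0.2253 0.0166
t 8.25 tcp [ 0.5193 -0.2281  0.126 ] tilt -0.9996 gap 0.263 F [-0.3  0.2  0.2] j [-0.44  0.38  1.76  0.01  0.97 -0.45]
MOVE [-0.0007 -0.0029  0.0994] turn 0.002
```

Emit:
{"op": "jog_arm", "data": {"steps": [{"gripper":0.9,"dx":-0.001,"dy":-0.003,"dz":0.04,"turn":0},{"gripper":0.9,"dx":-0.001,"dy":-0.003,"dz":0.08,"turn":0},{"gripper":0.9,"dx":-0.001,"dy":-0.003,"dz":0.095,"turn":0},{"gripper":0.9,"dx":-0.001,"dy":-0.003,"dz":0.099,"turn":0},{"gripper":0.9,"dx":-0.001,"dy":-0.003,"dz":0.1,"turn":0},{"gripper":0.9,"dx":-0.001,"dy":-0.003,"dz":0.1,"turn":0}]}}

```text
t: 8.85
tcp_pos: [0.5199, -0.2282, 0.0263]
eef_rot: [2.2, 2.208, 0.027]
force: [-0.4, 0.0, -0.3]
finger_gap: 0.263
```

Emit:
{"op": "jog_arm", "data": {"steps": [{"gripper":0.6,"dx":0,"dy":0,"dz":0,"turn":0},{"gripper":0.5,"dx":0,"dy":0,"dz":0,"turn":0},{"gripper":0.5,"dx":0,"dy":0,"dz":0,"turn":0},{"gripper":0.5,"dx":0,"dy":0,"dz":-0.02,"turn":0},{"gripper":0.5,"dx":0,"dy":0,"dz":-0.06,"turn":0},{"gripper":0.3,"dx":0,"dy":0,"dz":-0.1,"turn":0},{"gripper":0.3,"dx":0,"dy":0,"dz":-0.15,"turn":0},{"gripper":0.3,"dx":0,"dy":0,"dz":-0.18,"turn":0}]}}

```text
t: 9.65
tcp_pos: [0.5155, -0.228, 0.2103]
eef_rot: [2.197, 2.204, 0.03]
force: [0.5, -0.2, 1.0]
finger_gap: 0.701
```

```bash
python3 - <<'E'
from h import *
go(.46,.27,.2)
E
```

```text
t 9.65 tcp [ 0.5155 -0.228   0.2103] tilt -0.9994 gap 0.701 F [ 0.5 -0.2  1. ] j [-0.44  0.3   1.65  0.01  1.16 -0.45]
MOVE [ 0.4982 -0.054   0.0049] turn 0.003
```

Emit:
{"op": "jog_arm", "data": {"steps": [{"gripper":0.3,"dx":0.43,"dy":-0.054,"dz":-0.01,"turn":-0.12},{"gripper":0.3,"dx":0.43,"dy":-0.054,"dz":-0.01,"turn":-0.12},{"gripper":0.3,"dx":0.43,"dy":-0.054,"dz":-0.01,"turn":-0.12},{"gripper":0.3,"dx":0.43,"dy":-0.054,"dz":-0.01,"turn":-0.12},{"gripper":0.3,"dx":0.43,"dy":-0.054,"dz":-0.01,"turn":-0.12},{"gripper":0.3,"dx":0.43,"dy":-0.054,"dz":-0.01,"turn":-0.12},{"gripper":0.3,"dx":0.43,"dy":-0.054,"dz":-0.01,"turn":-0.12},{"gripper":0.3,"dx":0.43,"dy":-0.054,"dz":-0.01,"turn":-0.12}]}}

```text
t: 10.45
tcp_pos: [0.4633, 0.1711, 0.2151]
eef_rot: [2.06, 2.331, 0.029]
force: [1.0, 0.5, 0.1]
finger_gap: 0.699
```

```bash
python3 - <<'E'
from h import *
go(.46,.27,.2)
p=bot.get_image('wrist'); save(p,'w3')
w=px2w(p,np.stack(np.meshgrid(np.arange(640),np.arange(480)),-1).reshape(-1,2)).reshape(480,640,3)
hood=(w[...,2]>.078)&(w[...,2]<.1)&(w[...,0]>.47)&(p['depth']>0)
q=w[hood]; print('hood top',len(q),cv2.minAreaRect(q[:,:2].astype(np.float32)),q[:,2].mean())
m=(w[...,2]>.06)&(w[...,2]<.1)&(w[...,0]<.50)&(w[...,1]>.1)&(p['color'].max(-1)<60)&(p['depth']>0)
q=w[m]; print(len(q),q.min(0),q.max(0)); r=cv2.minAreaRect(q[:,:2].astype(np.float32)); print(r,cv2.boxPoints(r).round(4).tolist())
np.save('q.npy',q)
t=bot.get_image('top'); im=cv2.resize(t['color'][190:310,280:480],None,fx=4,fy=4,interpolation=cv2.INTER_CUBIC)
both=np.vstack([im[:480,:640],p['color']]); both=np.hstack([cv2.resize(im[:,:],(400,240)),cv2.resize(p['color'],(400,300))[:240]]) 
big=np.zeros((600,800,3),np.uint8); big[:480,:640]=p['color']; big[480:600,:200]=t['color'][190:310,280:480]
cv2.imwrite('pics/c3.png',big[:,:,::-1])
hsv=cv2.cvtColor(t['color'],cv2.COLOR_RGB2HSV)
m=((hsv[...,0]>=8)&(hsv[...,0]<=20)&(hsv[...,1]>110)&(hsv[...,2]>50)).astype(np.uint8)
n,l,st,c=cv2.connectedComponentsWithStats(m)
for k in range(1,n):
    if 60<st[k,4]<300: print(c[k].round(1),st[k,4],px2w(t,c[k],.024)[0].round(4))
E
```

```text
t 10.45 tcp [0.4633 0.1711 0.2151] tilt -0.9993 gap 0.699 F [1.  0.5 0.1] j [ 0.34  0.19  1.79 -0.02  1.13  0.23]
MOVE [0.0987 0.0083 0.0143] turn 0.123
hood top 57732 ((0.5629996657371521, 0.2556394040584564), (0.19658350944519043, 0.17689752578735352), 8.128925323486328) 0.08685560966812468
3364 [0.42617723 0.20662725 0.07476609] [0.49021222 0.33123351 0.08436564]
((0.45982879400253296, 0.2685944437980652), (0.05224914848804474, 0.11958397179841995), 7.851227283477783) [[0.42579999566078186, 0.32429999113082886], [0.44209998846054077, 0.20579999685287476], [0.49390000104904175, 0.21289999783039093], [0.47749999165534973, 0.3314000070095062]]
[306.3 216.8] 156 [0.6628 0.0374 0.024 ]
[432.7 257.6] 153 [ 0.5408 -0.3465  0.024 ]
[411.5 260.8] 151 [ 0.5306 -0.2821  0.024 ]
[392.8 264.8] 149 [ 0.5179 -0.2254  0.024 ]
[  6.  304.4] 83 [0.3902 0.9385 0.024 ]
```

View pics/c3.png

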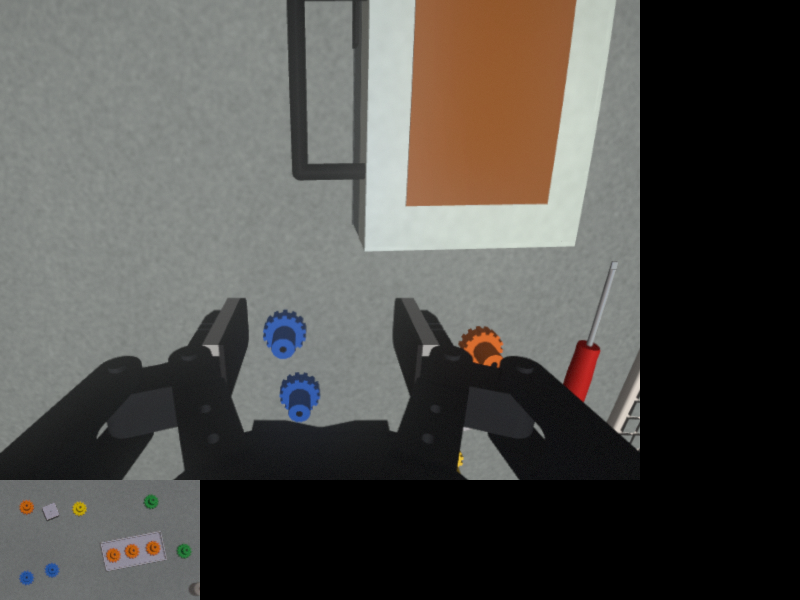

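The wrist view shows the handle bar, with its near corner at (297,172) and clear space on either side, and the hood front edge at x≈365. The inset shows three orange gears in the tray, with the odd one still at its place.

```bash
python3 -c "
from h import *
go(.440,.271,.14,1.708);go(.440,.271,.056,1.708)"
```

```text
t 10.55 tcp [0.4631 0.1745 0.215 ] tilt -0.9994 gap 0.7 F [-0.4 -0.5  0.2] j [ 0.35  0.19  1.79 -0.02  1.13  0.22]
MOVE [ 0.0994 -0.013   0.0737] turn -0.007
t 10.55 tcp [0.4631 0.1745 0.215 ] tilt -0.9994 gap 0.7 F [-0.4 -0.5  0.2] j [ 0.35  0.19  1.79 -0.02  1.13  0.22]
MOVE [ 0.1001 -0.0159  0.1577] turn -0.007
```

Emit:
{"op": "jog_arm", "data": {"steps": [{"gripper":0.55,"dx":0.05,"dy":-0.013,"dz":0.02,"turn":-0.007},{"gripper":0.55,"dx":0.098,"dy":-0.013,"dz":0.03,"turn":-0.007},{"gripper":0.55,"dx":0.1,"dy":-0.013,"dz":0.074,"turn":-0.007},{"gripper":0.55,"dx":0.1,"dy":-0.013,"dz":0.074,"turn":-0.007},{"gripper":0.55,"dx":0.1,"dy":-0.013,"dz":0.074,"turn":-0.007}]}}

```text
t: 11.05
tcp_pos: [0.4398, 0.2707, 0.1396]
eef_rot: [2.044, 2.346, 0.028]
force: [0.3, -0.9, 1.0]
finger_gap: 0.448
```

```bash
python3 - <<'E'
from h import *
p=bot.get_image('wrist')
w=px2w(p,np.stack(np.meshgrid(np.arange(640),np.arange(480)),-1).reshape(-1,2)).reshape(480,640,3)
n=np.array([.9906,.1366]); u=np.array([-.1366,.9906])
a=w[...,:2]@n; b=w[...,:2]@u
m=(w[...,2]>.066)&(w[...,2]<.09)&(a>.45)&(a<.50)&(b>.1)&(b<.36)&(p['color'].max(-1)<70)&(p['depth']>0)
for lo in np.arange(.18,.32,.015):
    k=m&(b>lo)&(b<lo+.015)
    if k.sum()>20: print(lo.round(3),k.sum(),a[k].min().round(4),np.median(a[k]).round(4),a[k].max().round(4),w[k][:,2].max().round(4))
go(.440,.271,.056,1.708)
print('tcp a,b',bot.sense()['tcp_pos'][:2]@np.c_[n,u])
E
```

```text
0.18 425 0.4658 0.4712 0.4766 0.0835
0.195 454 0.466 0.4712 0.4766 0.0836
0.21 476 0.4661 0.4712 0.4765 0.0837
0.225 511 0.4663 0.4713 0.477 0.0838
0.24 557 0.4659 0.4713 0.4769 0.0837
0.255 1165 0.466 0.4766 0.5 0.084
0.27 540 0.4667 0.484 0.4999 0.0837
t 11.1 tcp [0.4408 0.2709 0.1408] tilt -0.9993 gap 0.451 F [0.3 0.2 0.6] j [ 0.54  0.29  1.85 -0.03  0.97  0.42]
MOVE [ 0.0009 -0.0038  0.0847] turn -0.001
tcp a,b [0.47364271 0.20817751]
```

Emit:
{"op": "jog_arm", "data": {"squeeze": 40, "steps": [{"gripper":0.55,"dx":0.001,"dy":-0.005,"dz":0.04,"turn":0},{"gripper":0.55,"dx":0.001,"dy":-0.005,"dz":0.07,"turn":0},{"gripper":0.55,"dx":0.001,"dy":-0.005,"dz":0.084,"turn":0},{"gripper":0.55,"dx":0.001,"dy":-0.005,"dz":0.084,"turn":0},{"gripper":1.0,"dx":0.001,"dy":-0.005,"dz":0.084,"turn":0},{"gripper":1.0,"dx":0.001,"dy":-0.005,"dz":0.084,"turn":0},{"gripper":1.0,"dx":0.001,"dy":-0.005,"dz":0.084,"turn":0},{"gripper":1.0,"dx":0.001,"dy":-0.005,"dz":0.084,"turn":0}]}}

```text
t: 11.9
tcp_pos: [0.4403, 0.2712, 0.0588]
eef_rot: [2.043, 2.343, 0.038]
force: [0.4, -3.4, 6.9]
finger_gap: 0.123
```

```bash
python3 - <<'E'
from h import *
go(.440,.271,.056,1.708); print(bot.sense()['moment'])
s=bot.sense(); R=Ro.from_rotvec(s['eef_rot']).as_matrix()
n=np.array([.9906,.1366,0]); z=np.array([0,0,1.])
for d in (5,10,15,20,25,30,35,40,45,50):
    t=np.radians(d); c,si=np.cos(t),np.sin(t)
    h=n*(218-218*c+25*si)/1000+z*(218*si+25*c-25)/1000
    print(d,(R.T@h).round(3), h.round(3))
E
```

```text
t 11.9 tcp [0.4403 0.2712 0.0588] tilt -0.9992 gap 0.123 F [ 0.4 -3.4  6.9] j [ 0.54  0.39  1.95 -0.03  0.76  0.43]
MOVE [-0.0001 -0.0004  0.0027] turn -0.001
[-0.41737203 -0.12685003 -0.03355653]
5 [-0.     0.004 -0.019] [0.003 0.    0.019]
10 [-0.     0.009 -0.037] [0.008 0.001 0.037]
15 [-0.     0.016 -0.055] [0.014 0.002 0.056]
20 [-0.001  0.025 -0.072] [0.021 0.003 0.073]
25 [-0.001  0.035 -0.088] [0.031 0.004 0.09 ]
30 [-0.001  0.046 -0.104] [0.041 0.006 0.106]
35 [-0.001  0.059 -0.118] [0.053 0.007 0.121]
40 [-0.001  0.072 -0.131] [0.066 0.009 0.134]
45 [-0.001  0.087 -0.143] [0.081 0.011 0.147]
50 [-0.001  0.103 -0.154] [0.096 0.013 0.158]
```

Emit:
{"op": "jog_arm", "data": {"steps": [{"gripper":1.0,"dx":0,"dy":0.002,"dz":-0.01,"turn":0},{"gripper":1.0,"dx":0,"dy":0.004,"dz":-0.019,"turn":0},{"gripper":1.0,"dx":0,"dy":0.006,"dz":-0.028,"turn":0},{"gripper":1.0,"dx":0,"dy":0.009,"dz":-0.037,"turn":0},{"gripper":1.0,"dx":0,"dy":0.016,"dz":-0.055,"turn":0},{"gripper":1.0,"dx":-0.001,"dy":0.025,"dz":-0.072,"turn":0},{"gripper":1.0,"dx":-0.001,"dy":0.035,"dz":-0.088,"turn":0},{"gripper":1.0,"dx":-0.001,"dy":0.035,"dz":-0.088,"turn":0}]}}

```text
t: 12.7
tcp_pos: [0.4705, 0.2753, 0.1504]
eef_rot: [2.046, 2.344, 0.036]
force: [-5.8, -1.1, 0.0]
finger_gap: 0.124
```

```bash
cat >> h.py <<'E'
def arc(p0=(.4397,.2708,.0588)):
    s=bot.sense(); R=Ro.from_rotvec(s['eef_rot']).as_matrix()
    n=np.array([.9906,.1366,0]); z=np.array([0,0,1.]); g=s['tcp_pos']-.019*R[:,2]
    a0=.4713; rel=np.array([g@n-(a0+.218), g[2]-.05]); 
    print('t',s['t'],'tcp',s['tcp_pos'].round(4),'gap',round(s['finger_gap'],3),'F',s['force'].round(1),'radius',np.hypot(*rel).round(4),'(0.2194) angle',(np.degrees(np.arctan2(rel[1],-rel[0]))-np.degrees(np.arctan2(25,218))).round(2))
    for d in (25,30,35,40,45,50):
        t=np.radians(d); c,si=np.cos(t),np.sin(t)
        h=n*(a0+.218-.218*c+.025*si)+z*(.05+.218*si+.025*c)+np.array([-.1366,.9906,0])*.2082
        print(d,(R.T@(h-g)).round(3))
def hoodangle(cam):
    p=bot.get_image(cam); w=px2w(p,np.stack(np.meshgrid(np.arange(640),np.arange(480)),-1).reshape(-1,2)).reshape(480,640,3)
    n=np.array([.9906,.1366]); u=np.array([-.1366,.9906]); a=w[...,:2]@n-.6893; b=w[...,:2]@u-.2082
    c=p['color'].astype(int); m=(np.abs(b)<.115)&(a>-.2)&(a<.0)&(w[...,2]>.1)&(p['depth']>0)&(c.max(-1)>90)
    P=np.c_[a[m],w[...,2][m]]; best=(0,)
    rng=np.random.default_rng(0)
    for _ in range(400):
        i,j=rng.integers(len(P),size=2); d=P[j]-P[i]; L=np.hypot(*d)
        if L<.05: continue
        e=np.abs((P-P[i])@np.array([-d[1],d[0]])/L)<.003
        if e.sum()>best[0]: best=(e.sum(),e)
    Q=P[best[1]]; f=np.polyfit(Q[:,0],Q[:,1],1); print(cam,'plane angle',np.degrees(np.arctan(-f[0])).round(2),len(Q),len(P))
    return p
E
python3 -c "
from h import *
arc()"
```

```text
t 12.7 tcp [0.4705 0.2753 0.1504] gap 0.124 F [-5.8 -1.1  0. ] radius 0.2213 (0.2194) angle 26.11
25 [-0.    -0.001  0.005]
30 [-0.     0.01  -0.011]
35 [-0.001  0.023 -0.025]
40 [-0.001  0.037 -0.039]
45 [-0.001  0.052 -0.051]
50 [-0.001  0.068 -0.061]
```

Emit:
{"op": "jog_arm", "data": {"steps": [{"gripper":1.0,"dx":0,"dy":0.005,"dz":-0.008,"turn":0},{"gripper":1.0,"dx":0,"dy":0.011,"dz":-0.016,"turn":0},{"gripper":1.0,"dx":-0.001,"dy":0.024,"dz":-0.03,"turn":0},{"gripper":1.0,"dx":-0.001,"dy":0.038,"dz":-0.044,"turn":0},{"gripper":1.0,"dx":-0.001,"dy":0.053,"dz":-0.056,"turn":0},{"gripper":1.0,"dx":-0.001,"dy":0.06,"dz":-0.061,"turn":0},{"gripper":1.0,"dx":-0.001,"dy":0.06,"dz":-0.061,"turn":0}]}}

```text
t: 13.4
tcp_pos: [0.5274, 0.2831, 0.2152]
eef_rot: [2.047, 2.345, 0.037]
force: [-6.4, 0.9, 4.0]
finger_gap: 0.12
```

```bash
python3 - <<'E'
from h import *
arc()
p=hoodangle('side'); save(p,'s3'); hoodangle('top')
E
```

```text
t 13.4 tcp [0.5274 0.2831 0.2152] gap 0.12 F [-6.4  0.9  4. ] radius 0.2248 (0.2194) angle 48.47
25 [-0.    -0.061  0.067]
30 [-0.    -0.049  0.052]
35 [-0.    -0.037  0.037]
40 [-0.    -0.023  0.024]
45 [-0.    -0.008  0.012]
50 [-0.     0.008  0.001]
side plane angle 46.08 809 1580
top plane angle 46.01 1059 2881
```

View pics/s3.png

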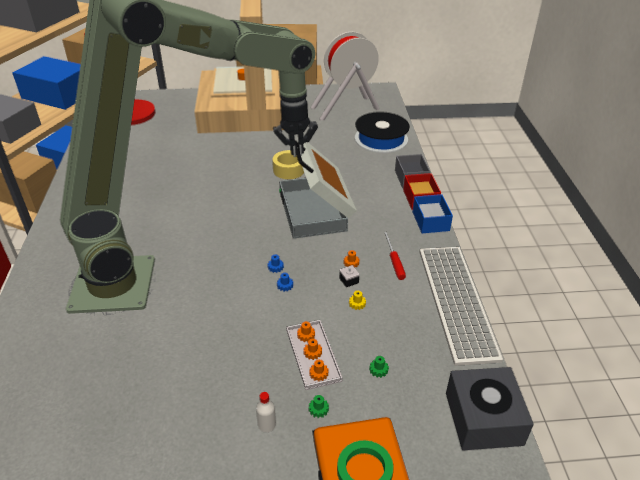

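Three orange gears stand upright in the tray at (306,331), (313,349) and (319,371). The odd one is at (351,259), and the hood is held at about 46 degrees. I'll add roughly 3.5 degrees.

Emit:
{"op": "jog_arm", "data": {"squeeze": 60, "steps": [{"gripper":1.0,"dx":0,"dy":0.003,"dz":-0.002,"turn":0},{"gripper":1.0,"dx":0,"dy":0.006,"dz":-0.004,"turn":0},{"gripper":1.0,"dx":0,"dy":0.011,"dz":-0.008,"turn":0},{"gripper":1.0,"dx":0,"dy":0.011,"dz":-0.008,"turn":0},{"gripper":1.0,"dx":0,"dy":0.011,"dz":-0.008,"turn":0}]}}

```text
t: 14.0
tcp_pos: [0.5378, 0.2845, 0.2231]
eef_rot: [2.047, 2.345, 0.037]
force: [-0.1, 0.2, -2.3]
finger_gap: 0.111
```

```bash
python3 - <<'E'
from h import *
arc()
hoodangle('side'); hoodangle('top')
n=np.array([.9906,.1366]); u=np.array([-.1366,.9906])
for cam in ('top','side','wrist'):
    p=bot.get_image(cam); w=px2w(p,np.stack(np.meshgrid(np.arange(640),np.arange(480)),-1).reshape(-1,2)).reshape(480,640,3)
    a=w[...,:2]@n-.6893; b=w[...,:2]@u-.2082
    m=(np.abs(b)>.025)&(np.abs(b)<.052)&(a>-.2)&(a<-.08)&(w[...,2]>.19)&(w[...,2]<.28)&(p['color'].max(-1)<70)&(p['depth']>0)
    if m.sum()>5: print(cam,m.sum(),'bar a',np.median(a[m]).round(4),'z',np.median(w[...,2][m]).round(4),np.percentile(w[...,2][m],[5,95]).round(3),np.percentile(a[m],[5,95]).round(3))
    c=p['color'].astype(int)
    if cam=='wrist': save(p,'w5')
E
```

```text
t 14.0 tcp [0.5378 0.2845 0.2231] gap 0.111 F [-0.1  0.2 -2.3] radius 0.2256 (0.2194) angle 51.8
25 [ 0.    -0.071  0.075]
30 [-0.    -0.06   0.059]
35 [-0.    -0.048  0.045]
40 [-0.    -0.034  0.032]
45 [-0.    -0.019  0.02 ]
50 [-0.    -0.003  0.009]
side plane angle 49.34 694 1495
top plane angle 50.58 838 2656
top 31 bar a -0.1202 z 0.2387 [0.234 0.245] [-0.124 -0.115]
side 28 bar a -0.1161 z 0.2413 [0.23  0.246] [-0.12  -0.108]
wrist 3402 bar a -0.1199 z 0.2403 [0.237 0.242] [-0.125 -0.115]
```

```bash
python3 - <<'E'
from h import *
p=bot.get_image('top'); print([ (o['location'],round(o['confidence'],2)) for o in bot.masks_of('orange1_mid',p)][:12])
hoodangle('top'); print(bot.sense()['tcp_pos'],bot.sense()['finger_gap'])
print(bot.hand_in())
E
```

```text
[([259.1, 432.6], 0.65), ([212.3, 429.9], 0.65), ([259.3, 462.7], 0.6)]
top plane angle 49.71 856 2678
[0.53709468 0.28440696 0.22263545] 0.11215469018815219
the job is handed in; nothing more can be done
None
```

The tray now holds three orange gears standing hub up, and the arm is still gripping the hood handle with the hood about 50° open. I handed the job in at about 14 s, and no verdict was reported.

**Gears:** I moved two orange gears from the bench into the tray beside the first. The odd orange gear stayed at its place on the bench. The tray, the blue gears and the motor were not touched.

**Hood angle:** The last checks gave:

| Check | Angle |
|---|---|
| Hood plane, side camera | 49.3° |
| Hood plane, top camera | 50.6°, then 49.7° just before hand-in |
| Bar position, wrist camera | about 50.4° |
| Arm pose | 51.8° |

The arm-pose figure is too high because the bar slid about 7 mm along the pads during the lift. I therefore went by the cameras.

**Disagreement:** In the last top picture the network reported only one orange gear, plus the two green look-alikes. I counted the three gears by colour and in the side picture instead. In the tray the gear centres are about 65 mm and 58 mm apart, so the first gap is wider than the stated 56 to 58 mm.

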